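# Swing the magnifier aside and open the parts tub

### The arm

A 6-joint arm with a two-finger parallel gripper is mounted at the origin on the work surface. World frame = base frame: x ahead of the robot, y to its left, z up, the work surface at z = 0. Lengths are in m, angles in rad, forces in N, time in s.
With the tool pointing down it reaches from about 0.3 to 0.875 m from the base axis. Payload 6.4 kg.
Tool frame: the origin (TCP) lies between the finger pads; the fingertips stand 22 mm ahead of it and the grasp point (between the pads) lies 3 mm ahead of it; z points along the fingers, y is the line along which they close (so a half turn about z gives the same grasp; the last joint's range is limited). The gripper opens to 85 mm and grips with 20 to 120 N. Pads are 22 mm wide; open, the fingers measure 114 mm over their backs; the gripper's body (76 mm by 85 mm) begins 54 mm behind the grasp point. The pads swing forward as they close: fully open they stand 13 mm farther back than shut.
Start: joints at [-1.307, 0.181, 1.607, -0, 1.354, -0.206], TCP at [0.26, -0.513, 0.253] pointing down, gripper open.
Joint ranges: [-2.99, 2.99], [-0.89, 2.07], [0.3, 2.58], [-1.14, 4.28], [0, 2.63], [-3.12, 3.12]. Speed limits (rad/s): [2.57, 2.57, 3.01, 3.14, 3.14, 3.14].

### API

Orientations are given as a unit quaternion [w, x, y, z].
In Python, from bench import ctrl, imaging, workorder gives the robot as it stands.
- The arm moves only by the shell command python3 -m pendant 'ROWS' [OPENING]. ROWS is JSON, a list of rows, each a list of 4 numbers: the shift along the tool's x, y, z in cm, then the turn about the tool's z in degrees. In form: [[dx, dy, dz, roll], ...]. A call has 1 to 12 rows; each row is the pose to reach, as a shift and turn from the pose commanded when the call began, along the tool's axes at that moment; what a row does not reach only later rows make up. A row lasts 1/12 s, in which the tool goes at most 41.7 mm and 7.16 degrees, less where a joint would pass 70% of its speed; a pose out of reach is approached as far as the arm can. A call with a gripper value outside its range is refused whole. OPENING is the opening, from 0 (shut) to 1 (fully open), set as the call begins (- or left out, the last holds). The fingers move at their own pace and stop on an object; the grip force is fixed at half the most. Time passes only in rows, so rows that repeat a pose let the fingers close. It gives the time, the measured TCP pose, the force, the opening and the grip force at its end, in the units of the state.
- ctrl.get_obs(): the state, without advancing time (a new reading comes with each control period).
- imaging.camera(name): name is "scene" or "top" or "wrist"; returns the picture (384x512x3 uint8, red, green, blue); there is no depth.
- imaging.camera_info(name): a dict with "K" (3x3 intrinsics, pixels), "k1" (the pictures are not rectified: a ray, as slopes to the right and down, at radius r is drawn at 1 + k1 r^2 times it, then the intrinsics apply), "T" (4x4, takes a point from camera to world coordinates); the wrist camera has in their place "tool_from_camera" (4x4, takes a point from camera to tool coordinates, whose origin is the TCP and whose axes are the flange's). Camera axes: x right, y up, looking along -z (the intrinsics and any distortion apply to the point x, -y, -z); pixel columns grow to the right and rows downward; lengths in m; the calibration is good to about 2 mm. A picture is of the moment at which its call begins: read the wrist's pose just before it. camera_info takes no time and is no camera call.
- workorder.hand_in(): hands the job in; it is judged then, once.
The state is a dict: "time_s": time; "q": joint angles; "dq": joint speeds; "joint_efforts": joint torques, N m; "eef_pos": TCP position; "eef_rot": TCP orientation; "wrist_force": force on the tool from outside, world axes, zero at the start; "torque": the same for the moment, N m; "opening": opening from 0.0 (shut) to 1.0 (fully open); "grasp_force": force on a finger pad.
Only numpy, scipy, OpenCV 4.12 (cv2) and the standard library are available. Lean on these libraries where they do the work, as an engineer would, in place of code of your own. Each camera call takes 0.05 s, during which the arm holds its last target. There are 200 camera calls.

### The job

The magnifier lens hangs over the grey parts tub. First swing it aside until it is wholly clear of the tub (and not over the black rubber mat, where it would be in your way), then tip the tub's loose lid up by its bar handle, far edge still resting on the tub, lift it off and lay it flat, handle up, on the rubber mat. Do not drop the lid from a height, and leave the other parts on the desk where they are.

Things in the scene. Friction and masses are not known exactly. Their poses are not given: they have to be found in the camera images.
- lens_center (a point): Centre of the magnifier lens over the tub: clear disc in a chrome ring 124 mm across, 24 mm high, 152 to 176 mm above the desk. Its x axis is level and points along the arm (12 mm bar) to the fixed post, 180 mm high, whose axis lies 270 mm along +x. The arm turns level about the post, 1.5 rad either way from about the start; under 1 N at the ring pushes it; stays where left.
- tub: Grey open-topped parts tub, fixed to the desk, 150 mm along its x, 130 mm along its y, 70 mm high, walls 5 mm. Origin: centre of its underside. Its -x side faces roughly to the robot.
- lid: Loose aluminium lid of the tub, 160 g: plate 156 x 136 x 6 mm above a plug 134 x 114 x 8 mm that sits inside the tub's walls with 3 mm of play all round. Origin: centre of the plug's underside (8 mm below the plate's underside, which rests on the tub's rim); x and y run along the tub's, z up. With the lid seated the origin is 62 mm above the desk. Starts seated.
- lid_handle (a point): Middle of the lid's bar handle: a round steel bar 12 mm in diameter and 80 mm long, along the lid's y, near the lid's edge that faces the robot (55 mm from the lid's origin towards its -x, 54 mm above the origin, 40 mm above the plate's top); a thin post 10 mm across carries it 35 mm to either side of this point. Nothing else stands on the lid.
- lid_far_edge (a point): Middle of the lid's far edge (lid's +x side, away from the handle), on the underside of the plate: 78 mm from the lid's origin along x, 8 mm above it. The edge on which the lid tips; 70 mm above the desk when seated.
- mat: Flat black rubber mat fixed to the desk, 230 mm along its x, 200 mm along its y, 3 mm thick, to the left or the right of the tub (the white sorting tray is on the other side). Origin: centre of its underside.
- tray: Bystander: low white sorting tray with four compartments and small parts in it, fixed to the desk, 220 x 190 mm, 30 mm high, on the other side of the tub from the mat. Origin: centre of its underside.
- capacitor: Bystander, loose: pale green ceramic capacitor disc 84 mm in diameter, 34 mm high with its terminal, just beyond the tub. Origin: centre of its underside.
- attenuator: Bystander, loose: brass attenuator barrel standing on end, 44 mm in diameter, 68 mm high, just beyond the tub. Origin: centre of its underside.
- stud: Bystander, loose: steel grounding stud standing upright, foot 52 mm in diameter, 82 mm high. Origin: centre of its underside.
- tag_strip: Bystander, loose: amber bakelite tag strip 150 x 30 mm, 26 mm high with its tags, between the robot and the tub. Origin: centre of its underside.
- screwdriver: Bystander, loose: screwdriver lying on the desk, left and beyond the tub. Origin: under its middle.
- jar: Bystander, loose: closed jar 56 mm in diameter, 70 mm high, at the right. Origin: centre of its underside.
Not all that is in view belongs to the job. Leave any orange look-alike of the lid alone.

How it is judged:
By the outcome, as a careful person would: the job done as asked, in the order asked, and still so for the second after the job is handed in, with the robot touching nothing.
It also fails if it takes over 61 s, if anything falls off the work surface, if the arm or the gripper's body presses on something with over 40 N, if the wrist force passes 120 N, or if a joint passes its speed limit or range.

## Working session

There is one attempt and no reset: what is moved stays moved. The work goes in short steps, Python scripts to look and compute and a shell command to move; the robot and the scene stay as the last step left them, time stands still between calls to the robot, and variables do not carry over. Pictures are saved under pics/ and viewed, at most 10 in all, crops included, and the job is handed in when it is done.

```bash
ls; mkdir -p pics; python3 - <<'E'
from bench import ctrl, imaging
import cv2
o=ctrl.get_obs();print(o)
for n in("top","scene"):
    im=imaging.camera(n);cv2.imwrite(f"pics/{n}0.png",im[:,:,::-1]);i=imaging.camera_info(n);print(n,i)
print(imaging.camera_info("wrist"))
E
```

```text
pics
{'time_s': 0.0, 'q': array([-1.30730070e+00,  1.81569315e-01,  1.60802484e+00,  2.32782152e-05,
        1.35377738e+00, -2.06327847e-01]), 'dq': array([-0.00104598,  0.00025458, -0.00083682,  0.00018167,  0.00048017,
        0.00012645]), 'joint_efforts': array([ 6.00812405e-05, -4.44866717e+01, -3.51335478e+01, -3.48846379e-04,
        9.30892158e-03,  2.21051175e-05]), 'eef_pos': array([ 0.26018912, -0.51218434,  0.25236008]), 'eef_rot': array([-8.89402066e-04,  9.72535089e-01,  2.32754610e-01, -1.40609909e-05]), 'wrist_force': array([-0.3788712 , -0.46506348, -0.01014239]), 'torque': array([ 0.01144932, -0.02529249,  0.01554713]), 'grasp_force': 0.0, 'opening': 0.9979206266809619}
top {'K': array([[442.10597562,   0.        , 254.15402346],
       [  0.        , 442.10597562, 186.13710094],
       [  0.        ,   0.        ,   1.        ]]), 'k1': 0.019441647925276567, 'T': array([[-0.00588039,  0.99475511, -0.10211603,  0.31724446],
       [-0.99985243, -0.00749723, -0.0154568 , -0.04327873],
       [-0.01614132,  0.10201007,  0.9946524 ,  1.51213508],
       [ 0.        , 
[... 340 characters left out ...]
.53921842, -0.74251081],
       [-0.00490432,  0.66365711,  0.74802085,  1.12417286],
       [ 0.        ,  0.        ,  0.        ,  1.        ]])}
{'K': array([[271.7189387 ,   0.        , 256.07242246],
       [  0.        , 271.7189387 , 188.41439644],
       [  0.        ,   0.        ,   1.        ]]), 'k1': -0.060815291213133324, 'tool_from_camera': array([[ 5.69660300e-04,  9.55462983e-01,  2.95110425e-01,
         7.45423699e-02],
       [ 9.99999444e-01, -2.82517395e-04, -1.01563701e-03,
         4.28157483e-04],
       [-8.87029743e-04,  2.95110839e-01, -9.55462613e-01,
        -1.20233545e-01],
       [ 0.00000000e+00,  0.00000000e+00,  0.00000000e+00,
         1.00000000e+00]])}
```

View pics/top0.png

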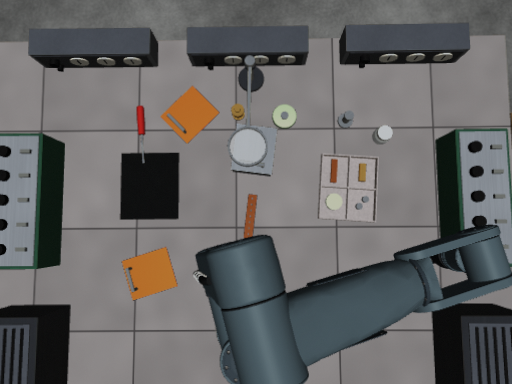

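View pics/scene0.png

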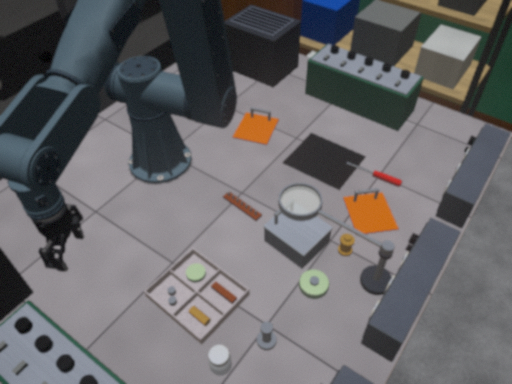

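The top view shows the lens (247,147) over the tub (254,150), with the post top near (250,62). The black mat is on the left (150,185) and the tray on the right (349,188). The orange look-alikes are at (190,115) and (150,273). I'll swing the lens right, away from the mat.

```bash
cat > h.py <<'E'
import numpy as np, cv2
from bench import ctrl, imaging
from scipy.spatial.transform import Rotation as R
def Rt():
    o=ctrl.get_obs(); w,x,y,z=o["eef_rot"]; return o, R.from_quat([x,y,z,w]).as_matrix()
def und(info,px):
    K=info["K"]; d=np.array([(px[0]-K[0,2])/K[0,0],(px[1]-K[1,2])/K[1,1]]); u=d.copy()
    for _ in range(20): u=d/(1+info["k1"]*(u@u))
    return u
def ray(name,px,T=None):
    i=imaging.camera_info(name); T=i["T"] if T is None else T
    u=und(i,px); return T[:3,3], T[:3,:3]@np.array([u[0],-u[1],-1])
def hit(name,px,z,T=None):
    c,d=ray(name,px,T); return c+d*(z-c[2])/d[2]
def tooldelta(dw):
    o,M=Rt(); return M.T@np.array(dw)*100   # cm
def proj(name,p,T=None):
    i=imaging.camera_info(name); T=i["T"] if T is None else T
    q=T[:3,:3].T@(np.array(p)-T[:3,3]); s=np.array([q[0],-q[1]])/-q[2]
    s=s*(1+i["k1"]*(s@s)); return i["K"][:2,:2]@s+i["K"][:2,2]
def wristT():
    o,M=Rt(); T=np.eye(4);T[:3,:3]=M;T[:3,3]=o["eef_pos"]; return T@imaging.camera_info("wrist")["tool_from_camera"]
E
python3 - <<'E'
from h import *
im=cv2.imread("pics/top0.png")
print("lens",hit("top",(247,147),.17),"post",hit("top",(250,62),.18))
m=(im.max(2)<30).astype(np.uint8); m[:, :100]=0;m[:,200:]=0;m[:140]=0;m[235:]=0
c=max(cv2.findContours(m,0,2)[0],key=cv2.contourArea);r=cv2.minAreaRect(c);print("mat",r)
b=np.array([hit("top",p,.003)[:2] for p in cv2.boxPoints(r)]);print(b,b.mean(0))
print("tag",hit("top",(250,217),.02),"lidcorners~",[hit("top",p,.076)[:2] for p in [(276,127),(271,174),(232,171)]])
o,M=Rt();print(M)
crop=im[110:190,215:295];cv2.imwrite("pics/c.png",cv2.resize(crop,None,fx=7,fy=7,interpolation=2))
E
```

```text
lens [ 0.57638868 -0.00109537  0.17      ] post [ 0.84278481 -0.01192327  0.18      ]
mat ((149.0, 185.5), (65.0, 56.0), 90.0)
[[0.59121566 0.44145457]
 [0.5896457  0.24692962]
 [0.3648186  0.24424243]
 [0.36616577 0.43584616]] [0.47796143 0.3421182 ]
tag [ 0.36601087 -0.00547885  0.02      ] lidcorners~ [array([ 0.66074573, -0.09437567]), array([ 0.50420107, -0.07633725]), array([0.51513937, 0.05141363])]
[[ 8.91666865e-01  4.52692002e-01 -3.91789670e-04]
 [ 4.52692048e-01 -8.91665646e-01  1.51195483e-03]
 [ 3.35104470e-04 -1.52552009e-03 -9.99998780e-01]]
```

View pics/c.png

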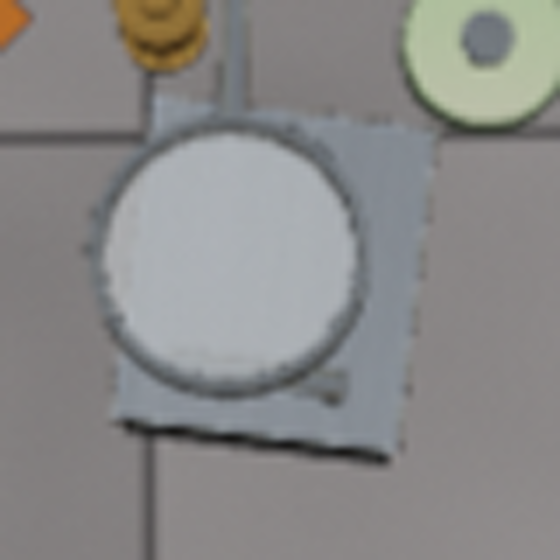

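The lens centre is about (0.576, 0.00) and the post (0.843, -0.012). The tub is turned about -6.6°. I'm moving over and past the lens to its left side, with the gripper shut.

```bash
python3 -m pendant '[[28,-21,0,-28],[28,-21,0,-28],[28,-21,0,-28],[28,-21,0,-28],[28,-21,0,-28],[28,-21,0,-28],[28,-21,0,-28],[28,-21,0,-28],[28,-21,0,-28],[28,-21,0,-28]]' 0
```

```text
time_s: 0.93
eef_pos: [0.4158, -0.1952, 0.253]
eef_rot: [-0.001, 0.886, 0.463, 0.0]
wrist_force: [0.3, 0.7, -0.6]
opening: -0.0
grasp_force: 0.0
```

```bash
python3 -m pendant '[[34.6,-5,0,-28.4],[34.6,-5,0,-28.4],[34.6,-5,0,-28.4],[34.6,-5,0,-28.4],[34.6,-5,0,-28.4],[34.6,-5,0,-28.4],[34.6,-5,0,-28.4],[34.6,-5,0,-28.4],[34.6,-5,0,-28.4],[34.6,-5,0,-28.4],[34.6,-5,0,-28.4]]' 0; python3 - <<'E'
from h import *
o,M=Rt();print(o['q'],M.round(3))
L=np.array([.843,-.012])
for a in [-2.4,10,25,40,52,64]:
    r=np.radians(a);p=L-.27*np.array([np.cos(r),np.sin(r)])-.076*np.array([np.sin(r),-np.cos(r)])
    print(a,p,tooldelta([p[0]-o['eef_pos'][0],p[1]-o['eef_pos'][1],0]).round(1))
E
```

```text
time_s: 1.85
eef_pos: [0.5728, 0.1129, 0.2525]
eef_rot: [-0.0, 0.747, 0.665, -0.001]
wrist_force: [-0.4, -0.4, 0.2]
opening: 0.0
grasp_force: 0.0
[-8.16475657e-03  2.02022428e-01  1.58379616e+00 -7.09490736e-04
  1.35721088e+00  1.07241270e-01] [[ 0.115  0.993 -0.001]
 [ 0.993 -0.115 -0.001]
 [-0.001 -0.001 -1.   ]]
-2.4 [0.57641939 0.07523976] [-3.7  0.8  0. ]
10 [0.56390465 0.01596038] [-9.7  0.2  0. ]
25 [ 0.56617791 -0.05722754] [-17.    1.3   0. ]
40 [ 0.58731614 -0.12733328] [-23.7   4.2   0. ]
52 [ 0.61688258 -0.17797263] [-28.4   7.7   0. ]
64 [ 0.65633144 -0.22135819] [-32.2  12.1   0. ]
```

Descend left of the ring, then push along the arc in small steps.

```bash
python3 -m pendant '[[0,0.5,4,0],[0,0.5,8.4,0],[0,0.5,8.4,0],[-2,0.5,8.4,0],[-4,0.6,8.4,0],[-6,0.4,8.4,0],[-8,0.3,8.4,0],[-10,0.2,8.4,0],[-12,0.4,8.4,0],[-14,0.8,8.4,0]]'; python3 -m pendant '[[-1.5,0.3,0,0],[-3,0.5,0,0],[-5,1.3,0,0],[-7,2.2,0,0],[-9,3.2,0,0],[-11,4.5,0,0],[-13,6,0,0],[-14.5,7.2,0,0],[-16,8.7,0,0],[-17,9.8,0,0],[-18,11,0,0],[-18,11,0,0]]'; python3 - <<'E'
from h import *
cv2.imwrite("pics/t1.png",cv2.resize(imaging.camera("top")[30:250,100:400,::-1],None,fx=2.6,fy=2.6,interpolation=2))
E
```

```text
time_s: 2.68
eef_pos: [0.5638, -0.0291, 0.1711]
eef_rot: [0.0, 0.748, 0.664, -0.0]
wrist_force: [0.3, 1.3, 0.5]
opening: -0.001
grasp_force: 0.4
time_s: 3.68
eef_pos: [0.6533, -0.2225, 0.1713]
eef_rot: [0.001, 0.748, 0.663, 0.0]
wrist_force: [-0.7, 0.4, 0.4]
opening: -0.0
grasp_force: 0.0
```

View pics/t1.png

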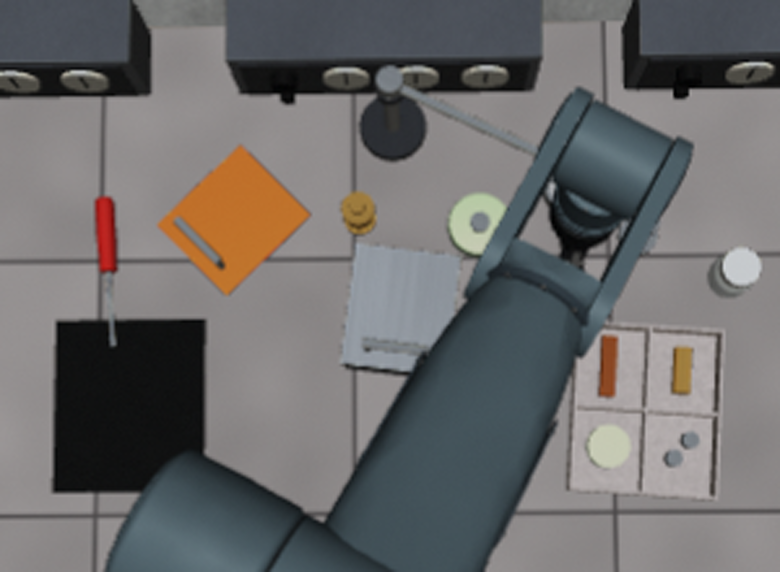

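The lens is now well to the right, clear of both tub and mat. The screwdriver's tip overlaps the mat's far edge at (112,345), so I'll place the lid in the near part of the mat. Next I'll retreat and look at the lid with the wrist camera.

```bash
python3 -m pendant '[[1.5,-1,0,0],[3,-2,0,0],[3,-2,-4,0],[3,-2,-8,0],[3,-2,-12,0],[6,-4,-12,0],[9,-6.5,-12,0],[12,-9,-12,0],[15,-11.5,-12,0],[19.2,-14.1,-12,0],[19.2,-14.1,-12,0],[19.2,-14.1,-12,0]]'; python3 -m pendant '[[0,0,0,0],[0,0,0,0],[0,0,0,0]]' 1; python3 - <<'E'
from h import *
T=wristT();np.save("T.npy",T);im=imaging.camera("wrist");cv2.imwrite("pics/w1.png",im[:,:,::-1])
cv2.imwrite("pics/t2.png",imaging.camera("top")[:,:,::-1])
E
```

```text
time_s: 4.73
eef_pos: [0.5332, -0.0089, 0.2904]
eef_rot: [0.0, 0.746, 0.666, 0.0]
wrist_force: [-0.1, -0.4, -0.5]
opening: -0.0
grasp_force: 0.0
time_s: 4.98
eef_pos: [0.5355, -0.0126, 0.2894]
eef_rot: [0.0, 0.748, 0.664, -0.0]
wrist_force: [-0.3, -0.3, -0.2]
opening: 0.416
grasp_force: 0.0
```

View pics/w1.png

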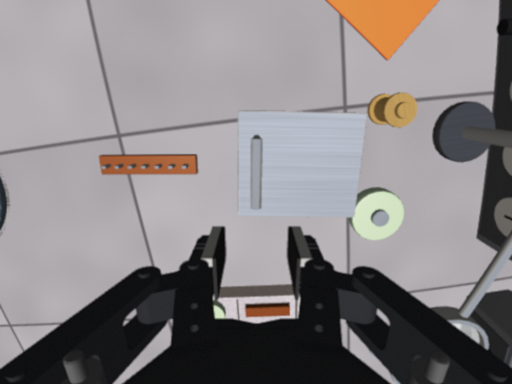

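The bar handle runs from about (257,137) to (256,209). The plate corners are (239,112), (364,115), (357,216) and (239,214).

```bash
python3 - <<'E'
from h import *
T=np.load("T.npy");im=cv2.imread("pics/w1.png")
hsv=cv2.cvtColor(im,cv2.COLOR_BGR2HSV)
a=hit("wrist",(257,137),.120,T);b=hit("wrist",(256,209),.120,T)
print("bar",a,b,(a+b)/2,np.linalg.norm(a-b),np.degrees(np.arctan2(*(a-b)[[1,0]]))-90)
m=((hsv[...,1]>22)&(hsv[...,0]>85)&(hsv[...,0]<130)&(hsv[...,2]>110)).astype(np.uint8);m=cv2.morphologyEx(m,cv2.MORPH_OPEN,np.ones((5,5)))
m[:90]=0;m[225:]=0;m[:,:225]=0;m[:,375:]=0
c=max(cv2.findContours(m,0,2)[0],key=cv2.contourArea);print(cv2.contourArea(c),cv2.boundingRect(c))
q=cv2.approxPolyDP(cv2.convexHull(c),6,True)[:,0];print(q.tolist())
for Q in(q,[(239,112),(364,115),(357,216),(239,214)]):
  P=np.array([hit("wrist",p,.076,T)[:2] for p in Q]);print(P,P.mean(0))
print(np.linalg.norm(np.diff(P,axis=0),axis=1),[np.degrees(np.arctan2(*(d)[::-1])) for d in np.diff(P,axis=0)])
# top view
im=cv2.imread("pics/t2.png");cv2.imwrite("pics/matc.png",cv2.resize(im[130:230,110:200],None,fx=5,fy=5,interpolation=2))
o,M=Rt();print(o['eef_pos'],o['opening'],M.round(3))
E
```

```text
bar [0.54117957 0.02865479 0.12      ] [ 0.53055882 -0.05212751  0.12      ] [ 0.5358692  -0.01173636  0.12      ] 0.08147749165273857 -7.48992712168986
1381.0 (291, 115, 73, 40)
[[363, 123], [355, 151], [291, 150], [312, 117]]
[[ 0.6702642   0.02594138]
 [ 0.65985088 -0.00727664]
 [ 0.58055888  0.003008  ]
 [ 0.60886202  0.0397354 ]] [0.629884   0.01535203]
[[ 0.52295106  0.05553183]
 [ 0.67160979  0.03529695]
 [ 0.66165807 -0.09550048]
 [ 0.50530513 -0.07379234]] [ 0.59038101 -0.01961601]
[0.15002956 0.13117548 0.15785272] [np.float64(-7.75125572067187), np.float64(-94.35096655593368), np.float64(172.09555035753309)]
[ 0.5354571  -0.01251653  0.28905478] 0.592631658256999 [[ 0.118  0.993 -0.001]
 [ 0.993 -0.118 -0.   ]
 [-0.    -0.001 -1.   ]]
```

View pics/matc.png

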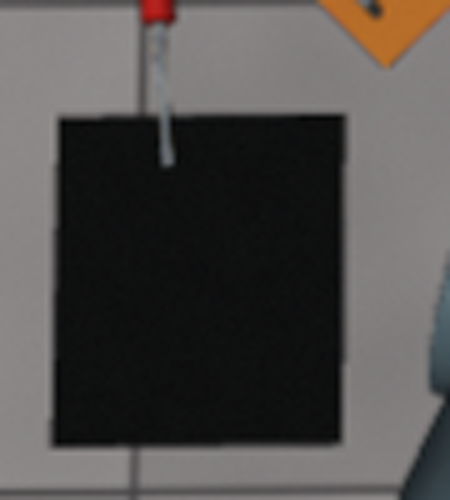

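```bash
python3 -m pendant '[[0,0,4,-0.6],[0,0,8,-0.6],[0,0,12,-0.6],[0,0,14,-0.6],[0,0,16,-0.6],[0,0,17,-0.6],[0,0,17,-0.6],[0,0,17,-0.6]]' 1; python3 -m pendant '[[0,0,0,0],[0,0,0,0],[0,0,0,0],[0,0,0,0],[0,0,0,0],[0,0,0,0],[0,0,0,0],[0,0,0,0]]' 0; python3 - <<'E'
from h import *
P=lambda x,y:hit("top",(110+x/5,130+y/5),.003)[:2].round(4)
print([P(*p) for p in[(58,118),(345,115),(341,444),(52,443)]],"tip",P(167,165))
E
```

```text
time_s: 5.75
eef_pos: [0.5354, -0.0117, 0.1194]
eef_rot: [-0.0, 0.744, 0.668, -0.0]
wrist_force: [0.1, -0.5, 0.4]
opening: 1.002
grasp_force: 0.0
time_s: 6.42
eef_pos: [0.5355, -0.0113, 0.1198]
eef_rot: [0.0, 0.744, 0.669, 0.0]
wrist_force: [-0.8, 0.2, 4.9]
opening: 0.113
grasp_force: 58.5
[array([0.5891, 0.4393]), array([0.5896, 0.24  ]), array([0.3621, 0.2401]), array([0.3641, 0.4378])] tip [0.5555 0.363 ]
```

Gripped the bar. Now tip along the arc about the far edge, with a slight forward bias so the plug bears on the far wall.

```bash
python3 -m pendant '[[0,0.2,0,0],[0,0.4,-0.2,0],[0,0.55,-0.4,0],[0,0.7,-0.6,0],[0,0.8,-0.9,0],[0,0.9,-1.14,0],[0,1.15,-1.7,0],[0,1.4,-2.24,0],[0,1.4,-2.24,0],[0,1.4,-2.24,0]]'; python3 - <<'E'
from h import *
print(ctrl.get_obs()["wrist_force"])
np.save("T.npy",wristT());w=imaging.camera("wrist")[:,:,::-1];s=imaging.camera("scene")[:,:,::-1]
cv2.imwrite("pics/w2.png",w);cv2.imwrite("pics/s2.png",s)
cv2.imwrite("pics/ws2.png",np.hstack([cv2.resize(w[100:340,180:420],(400,400)),cv2.resize(s[150:290,220:360],(400,400),interpolation=2)]))
E
```

```text
time_s: 7.25
eef_pos: [0.5484, -0.0123, 0.142]
eef_rot: [-0.001, 0.744, 0.669, -0.001]
wrist_force: [-7.2, 2.0, 1.7]
opening: 0.115
grasp_force: 58.7
[-7.17833502  2.0310369   1.72757589]
```

View pics/ws2.png

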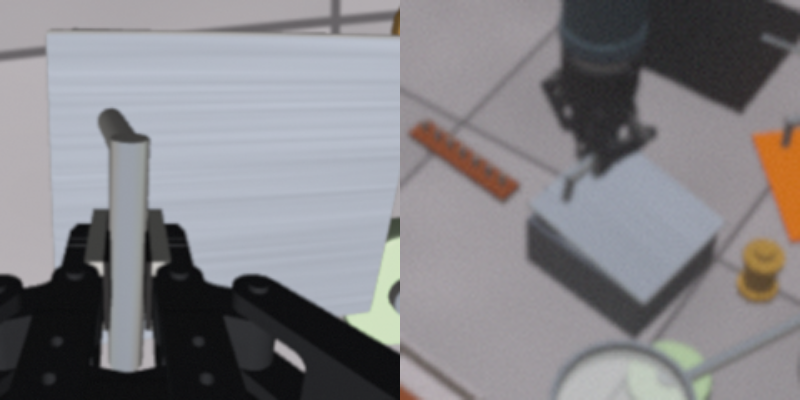

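The wrist view shows the posts leaning under the bar, so the lid has rotated in the grip. The scene view shows its far edge still on the tub, so I'll continue the arc to about 25°.

```bash
python3 -m pendant '[[0,0.3,-0.5,0],[0,0.64,-1.05,0],[0,1,-1.55,0],[0,1.37,-2.03,0],[0,1.77,-2.5,0],[0,2.19,-2.95,0],[0,2.19,-2.95,0],[0,2.19,-2.95,0]]'; python3 - <<'E'
from h import *
o=ctrl.get_obs();print(o["wrist_force"])
np.save("T.npy",wristT());w=imaging.camera("wrist")[:,:,::-1];s=imaging.camera("scene")[:,:,::-1]
cv2.imwrite("pics/w3.png",w);cv2.imwrite("pics/s3.png",s)
cv2.imwrite("pics/ws3.png",np.hstack([cv2.resize(w[60:300,180:420],(400,400)),cv2.resize(s[150:290,220:360],(400,400),interpolation=2)]))
E
```

```text
time_s: 8.02
eef_pos: [0.5712, -0.015, 0.1724]
eef_rot: [0.0, 0.744, 0.669, 0.0]
wrist_force: [-6.8, 0.7, 5.0]
opening: 0.112
grasp_force: 58.5
[-6.81612079  0.69683047  4.96313097]
```

View pics/ws3.png

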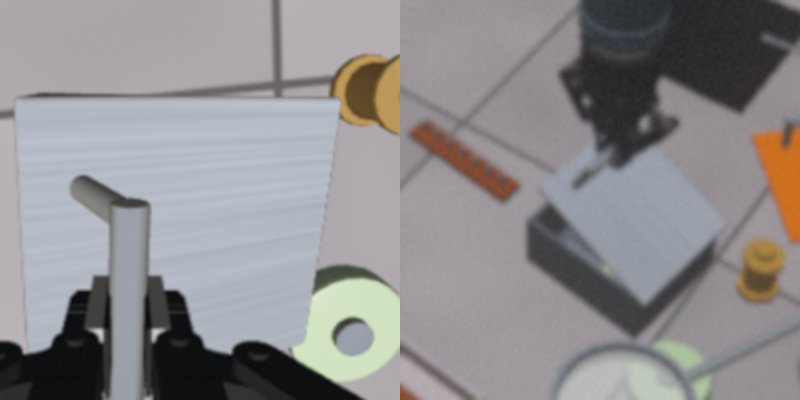

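The lid is tipped about 25° with its far edge still resting on the tub rim. Now I'll lift it clear.

```bash
python3 -m pendant '[[0,-0.2,-0.3,0],[0,-0.4,-1,0],[0,-0.4,-2,0],[0,-0.4,-3.5,0],[0,-0.4,-5,0],[0,-0.4,-6.5,0],[0,-0.4,-8,0],[0,-0.4,-9.5,0],[0,-0.4,-11,0],[0,-0.4,-12,0],[0,-0.4,-12,0],[0,-0.4,-12,0]]'; python3 - <<'E'
from h import *
o=ctrl.get_obs();p=o["eef_pos"];print(o["wrist_force"],tooldelta([.434-p[0],.339-p[1],0]))
E
```

```text
time_s: 9.12
eef_pos: [0.5673, -0.0148, 0.292]
eef_rot: [0.001, 0.744, 0.669, 0.001]
wrist_force: [0.0, -0.4, -2.3]
opening: 0.114
grasp_force: 58.5
[ 0.02097298 -0.4087528  -2.31522528] [ 33.76769132 -17.00108705  -0.04492546]
```

```bash
python3 -m pendant '[[0.5,-0.25,0,0],[1.5,-0.75,0,0],[3,-1.5,0,-0.5],[5,-2.5,0,-1],[7.5,-3.8,0,-2],[10,-5,0,-3],[12.5,-6.3,0,-4],[15,-7.5,0,-5],[17,-8.5,0,-6],[19,-9.5,0,-6],[20.5,-10.3,0,-6],[21,-10.6,0,-6]]'; python3 - <<'E'
from h import *
o,M=Rt();p=o["eef_pos"];print(M.round(3),tooldelta([.434-p[0],.339-p[1],0]))
E
```

```text
time_s: 10.12
eef_pos: [0.4816, 0.2081, 0.2902]
eef_rot: [-0.001, 0.707, 0.708, -0.001]
wrist_force: [-0.3, 0.6, -2.3]
opening: 0.113
grasp_force: 58.5
[[-0.001  1.    -0.002]
 [ 1.     0.001  0.001]
 [ 0.001 -0.002 -1.   ]] [13.09947797 -4.73725243  0.020291  ]
```

```bash
python3 -m pendant '[[1,-0.4,0,0],[3,-1.1,0,0],[5.5,-2,0,0],[8,-2.9,0,0],[10.5,-3.8,0,0],[12.3,-4.5,0,0],[13.1,-4.7,1,0],[13.1,-4.7,4,0],[13.1,-4.7,7,0],[13.1,-4.7,9,0],[13.1,-4.7,10,0],[13.1,-4.7,10,0]]'; python3 - <<'E'
from h import *
o=ctrl.get_obs();print(o["eef_pos"],o["wrist_force"])
np.save("T.npy",wristT());w=imaging.camera("wrist")[:,:,::-1];s=imaging.camera("scene")[:,:,::-1]
cv2.imwrite("pics/w4.png",w);cv2.imwrite("pics/s4.png",s)
cv2.imwrite("pics/ws4.png",np.hstack([cv2.resize(w[60:300,180:420],(400,400)),cv2.resize(s[70:210,250:390],(400,400),interpolation=2)]))
E
```

```text
time_s: 11.12
eef_pos: [0.4353, 0.335, 0.1877]
eef_rot: [-0.001, 0.708, 0.706, -0.003]
wrist_force: [-0.4, 0.1, -2.5]
opening: 0.11
grasp_force: 58.5
[0.43534986 0.33499669 0.18771885] [-0.35887267  0.05144823 -2.47813707]
```

View pics/ws4.png

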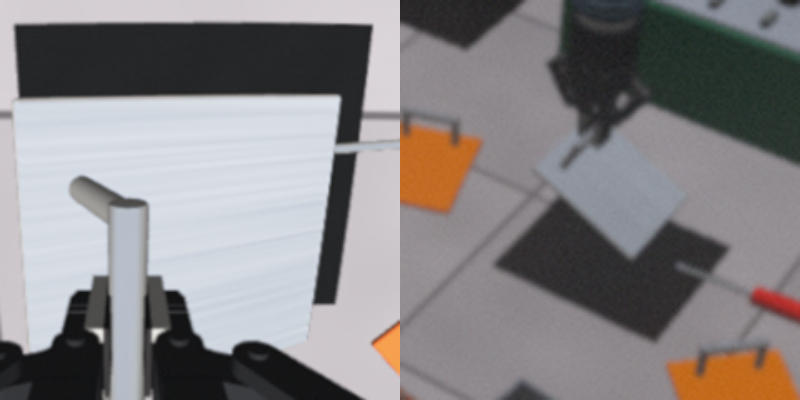

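The tilt is unchanged, with the far corner still at (340,98). The lid is over the near part of the mat, clear of the screwdriver tip. I'm lowering it far edge first, then laying it down along the arc.

```bash
python3 -m pendant '[[0,0,2.5,0],[0,0,5,0],[0,0,6.5,0],[0,0,7.3,0],[0,0,7.8,0],[0,0,8.1,0],[0,-0.3,8.4,0],[0,-0.66,8.72,0],[0,-1.05,9.15,0],[0,-1.45,9.58,0],[0,-1.45,9.58,0]]';  python3 -m pendant '[[0,-0.35,0.46,0],[0,-0.71,0.92,0],[0,-1,1.4,0],[0,-1.33,1.9,0],[0,-1.6,2.3,0],[0,-1.85,2.7,0],[0,-1.9,2.9,0],[0,-1.9,2.9,0]]'
```

```text
time_s: 12.13
eef_pos: [0.4216, 0.3365, 0.0951]
eef_rot: [0.0, 0.707, 0.707, 0.0]
wrist_force: [1.0, 0.2, 1.2]
opening: 0.115
grasp_force: 59.6
time_s: 12.8
eef_pos: [0.4026, 0.3364, 0.0658]
eef_rot: [-0.0, 0.708, 0.707, -0.001]
wrist_force: [-1.9, 0.9, 2.6]
opening: 0.117
grasp_force: 60.4
```

```bash
python3 -m pendant '[[0,-0.05,0.15,0],[0,-0.1,0.3,0],[0,-0.1,0.4,0],[0,-0.1,0.5,0],[0,-0.1,0.5,0],[0,-0.1,0.5,0]]'
```

```text
time_s: 13.3
eef_pos: [0.402, 0.3364, 0.0618]
eef_rot: [-0.0, 0.708, 0.707, -0.001]
wrist_force: [-5.5, -1.8, 9.2]
opening: 0.117
grasp_force: 61.9
```

```bash
python3 -m pendant '[[0,0,0.1,0],[0,0,0.1,0],[0,0,0.1,0]]'; python3 -m pendant '[[0,0,0.1,0],[0,0,0.1,0],[0,0,0.1,0]]'
```

```text
time_s: 13.55
eef_pos: [0.402, 0.3364, 0.0618]
eef_rot: [-0.0, 0.708, 0.707, -0.001]
wrist_force: [-7.8, -4.0, 19.3]
opening: 0.117
grasp_force: 62.8
time_s: 13.8
eef_pos: [0.402, 0.3364, 0.0617]
eef_rot: [-0.0, 0.707, 0.707, -0.001]
wrist_force: [-12.2, -5.6, 29.1]
opening: 0.117
grasp_force: 63.8
```

Firm contact, so the lid is flat. I'll unload, open and rise.

```bash
python3 -m pendant '[[0,0,-0.1,0],[0,0,-0.25,0],[0,0,-0.25,0]]'; python3 -m pendant '[[0,0,0,0],[0,0,0,0],[0,0,0,0],[0,0,0,0],[0,0,0,0],[0,0,0,0],[0,0,-1,0],[0,0,-3,0],[0,0,-6,0],[0,0,-10,0],[0,0,-14,0],[0,0,-14,0]]' 0.7;  python3 -m pendant '[[-3,0,-3,0],[-7,0,-5,0],[-11,0,-5,0],[-15,0,-5,0],[-19,0,-5,0],[-23,0,-5,0],[-27,0,-5,0],[-31,0,-5,0],[-35,0,-5,0],[-35,0,-5,0],[-35,0,-5,0]]'; python3 - <<'E'
from h import *
t=imaging.camera("top")[:,:,::-1];s=imaging.camera("scene")[:,:,::-1]
cv2.imwrite("pics/t5.png",t);cv2.imwrite("pics/s5.png",s)
cv2.imwrite("pics/ts5.png",np.hstack([cv2.resize(t[30:260,100:400],(400,307)),cv2.resize(s[80:310,220:520],(400,307))]))
E
```

```text
time_s: 14.05
eef_pos: [0.4025, 0.3365, 0.0621]
eef_rot: [0.0, 0.708, 0.707, 0.0]
wrist_force: [-0.1, 0.1, 0.2]
opening: 0.116
grasp_force: 60.9
time_s: 15.05
eef_pos: [0.4066, 0.3389, 0.2114]
eef_rot: [0.002, 0.707, 0.707, 0.007]
wrist_force: [1.5, 0.9, 0.5]
opening: 0.701
grasp_force: 0.0
time_s: 15.97
eef_pos: [0.4019, -0.0156, 0.2525]
eef_rot: [0.0, 0.71, 0.705, 0.0]
wrist_force: [-0.0, 0.2, 0.5]
opening: 0.701
grasp_force: 0.0
```

View pics/ts5.png

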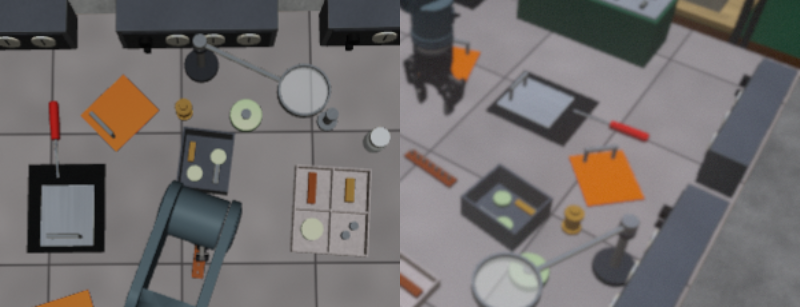

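The lid lies flat, handle up, wholly on the mat at (67,215), clear of the screwdriver. The lens is at (303,91), clear of the tub, and the bystanders haven't moved.

```bash
python3 -c "
from bench import workorder
print(workorder.hand_in())"
```

```text
the job is handed in; nothing more can be done
None
```

I swung the lens clear to the right, tipped the lid up on its far edge, lifted it off and laid it flat, handle up, on the mat. No other parts appear to have moved, and the job was handed in at about 16 s; no verdict was returned.

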